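# Sort the fossils into their sample trays

### The arm

A 6-joint arm with a two-finger parallel gripper is mounted at the origin on the work surface. World frame = base frame: x ahead of the robot, y to its left, z up, the work surface at z = 0. Lengths are in m, angles in rad, forces in N, time in s.
With the tool pointing down it reaches from about 0.325 to 0.775 m from the base axis. Payload 5.5 kg.
Tool frame: the origin (TCP) lies between the finger pads; the fingertips stand 8 mm ahead of it and the grasp point (between the pads) lies 11 mm behind it (tcp_to_tips is the distance from the TCP to the fingertips, in m); z points along the fingers, y is the line along which they close (so a half turn about z gives the same grasp; the last joint's range is limited). The gripper opens to 88 mm and grips with 3 to 60 N. Pads are 20 mm wide; open, the fingers measure 115 mm over their backs; the gripper's body (75 mm by 178 mm) begins 61 mm behind the grasp point.
Start: joints at [1.199, 0.091, 1.231, -0, 1.82, -0.057], TCP at [0.186, 0.571, 0.231] pointing down, gripper open.
Joint ranges: [-2.87, 2.87], [-0.86, 2.18], [0.17, 2.46], [-1.51, 4.65], [0.06, 2.69], [-2.65, 2.65]. Speed limits (rad/s): [2.57, 2.57, 3.01, 3.14, 3.14, 3.14].

### API

Orientations are given as a unit quaternion [w, x, y, z].
In Python, from bench import * gives the robot as it stands. Calls block until the motion is done:
- move_to(position, orientation): joint-space move of the TCP to a pose.
- move_l(position, speed=0.15, orientation=None): straight line of the TCP; orientation=None keeps the orientation; speed is the mean speed in m/s.
- movej(angles): joint-space move.
- gripper_open() and close(): open the fingers fully, or close them until they stop; the grip force is fixed at half the most.
- hold(seconds).
- inverse_kinematics(position, orientation): joint angles nearest the present ones, or None.
- state(): the state.
- get_image(name): name is "scene" or "top"; returns a dict with "frame" (384x512x3 uint8, blue, green, red), "depth" (384x512 float32, m along the optical axis (not along the pixel's ray), 0 where there is no reading), "camera_matrix" (3x3 intrinsics, pixels), "view" (4x4, takes a point from world to camera coordinates). Camera axes: x right, y up, looking along -z (the intrinsics and any distortion apply to the point x, -y, -z); pixel columns grow to the right and rows downward; lengths in m; the calibration is good to about 2 mm. A picture is of the moment at which its call begins.
A pose or a line that the arm cannot do raises IKError and nothing moves.
- job_done(): hands the job in; it is judged then, once.
The state is a dict: "time": time; "joint_pos": joint angles; "dq": joint speeds; "joint_torque": joint torques, N m; "ee_pos": TCP position; "ee_rot": TCP orientation; "ft_force": force on the tool from outside, world axes, zero at the start; "moment": the same for the moment, N m; "finger_gap": finger opening in m; "finger_force": force on a finger pad.
Only numpy, scipy, OpenCV 4.12 (cv2) and the standard library are available. Lean on these libraries where they do the work, as an engineer would, in place of code of your own. Each camera call takes 0.05 s, during which the arm holds its last target. There are 200 camera calls.

### The job

Sort the five loose fossils into the three trays by kind: each goes into the large empty bay of the tray whose small end pocket holds a sample of the same kind (bones with the bone, ammonites with the ammonite, the trilobite with the trilobite). They are brittle: set each one down gently, never dropping it, so that it lies flat on the bay's floor the same way up as it lay, none leaning on a wall or on another. Leave the jar and the dish standing where they are.

Things in the scene. Friction and masses are not known exactly. Their poses are not given: they have to be found in the camera images.
- long_bone: Ochre fossil bone, the longer of the two loose ones. It is 82 mm long (its x axis), 18 mm high; between its two knobbly ends (each 20 mm long and 30 mm wide) the straight shaft is 14 mm wide, 14 mm high (its middle 9 mm above the table), to be gripped across (along y). Loose, 20 to 65 g. Origin: centre of its underside, z up.
- short_bone: Ochre fossil bone, the shorter of the two loose ones. It is 64 mm long (its x axis), 18 mm high; between its two knobbly ends (each 13 mm long and 22 mm wide) the straight shaft is 14 mm wide, 14 mm high (its middle 9 mm above the table), to be gripped across (along y). Loose, 20 to 65 g. Origin: centre of its underside, z up.
- large_ammonite: Coiled shell fossil, a flat-bottomed ribbed disc 54 mm across and 20 mm high (16 mm at its upright round side); the larger of the two loose ones. Grip across the diameter in any direction. Loose, 75 to 155 g. Origin: centre of its underside, z up.
- small_ammonite: Coiled shell fossil, a flat-bottomed ribbed disc 40 mm across and 18 mm high (15 mm at its upright round side); the smaller of the two loose ones. Grip across the diameter in any direction. Loose, 40 to 85 g. Origin: centre of its underside, z up.
- trilobite: The one loose trilobite: an ochre oblong fossil with cross ribs, rounded head at +x and narrowing tail, 60 mm long (x), 36 mm wide (y) and 16 mm high; its sides are parallel, upright and 12 mm high over the middle 38 mm of its length: grip there across y. Loose, 35 to 70 g. Origin: centre of its underside, z up.
- tray_bones: The tray whose sample pocket holds a fixed bone. Fixed grey tray, 223 x 118 mm, 4 mm walls; wall tops 24 mm, floor 5 mm above the table. Cross wall between the empty bay (inside 145 mm in x, 110 mm in y) and the sample pocket (66 x 110 mm, centre at x = +109.5 mm). Origin: under the empty bay centre, at table height; x points to the pocket. Trays swap places between starts.
- tray_ammonites: The tray whose sample pocket holds a fixed ammonite. Fixed grey tray, 223 x 118 mm, 4 mm walls; wall tops 24 mm, floor 5 mm above the table. Cross wall between the empty bay (inside 145 mm in x, 110 mm in y) and the sample pocket (66 x 110 mm, centre at x = +109.5 mm). Origin: under the empty bay centre, at table height; x points to the pocket. Trays swap places between starts.
- tray_trilobites: The tray whose sample pocket holds a fixed trilobite. Fixed grey tray, 223 x 118 mm, 4 mm walls; wall tops 24 mm, floor 5 mm above the table. Cross wall between the empty bay (inside 145 mm in x, 110 mm in y) and the sample pocket (66 x 110 mm, centre at x = +109.5 mm). Origin: under the empty bay centre, at table height; x points to the pocket. Trays swap places between starts.
- jar: Loose green glass jar with a brass lid, 54 mm across and 60 mm high, standing among the specimens: not to be moved. Origin: centre of its underside.
- dish: Loose clear round dish, 68 mm across and 14 mm high, with small white beads fixed in it, standing among the specimens: not to be moved. Origin: centre of its underside.
Mind the look-alikes: they are no part of the job. Leave any green or turquoise look-alike of the trilobite alone.

How it is judged:
At the end, for the whole second after the job is handed in: Both bones, both ammonites and the trilobite lie in the empty bay of the tray with the like sample: each one's centre inside the bay (within 65 mm of its centre along the tray and 50 mm across), its underside less than 5 mm above the bay's floor, upright within 0.2 rad, at rest (x of long_bone in the frame of tray_bones between -0.065 and 0.065 m and y of long_bone in the frame of tray_bones between -0.05 and 0.05 m and z of long_bone in the frame of tray_bones between 0 and 0.01 m and angle between each of long_bone, short_bone, large_ammonite, small_ammonite, trilobite's own z axis and vertical below 0.2 rad and linear speed of each of long_bone, short_bone, large_ammonite, small_ammonite, trilobite below 0.02 m/s and angular speed of each of long_bone, short_bone, large_ammonite, small_ammonite, trilobite below 0.2 rad/s and x of short_bone in the frame of tray_bones between -0.065 and 0.065 m and y of short_bone in the frame of tray_bones between -0.05 and 0.05 m and z of short_bone in the frame of tray_bones between 0 and 0.01 m and x of large_ammonite in the frame of tray_ammonites between -0.065 and 0.065 m and y of large_ammonite in the frame of tray_ammonites between -0.05 and 0.05 m and z of large_ammonite in the frame of tray_ammonites between 0 and 0.01 m and x of small_ammonite in the frame of tray_ammonites between -0.065 and 0.065 m and y of small_ammonite in the frame of tray_ammonites between -0.05 and 0.05 m and z of small_ammonite in the frame of tray_ammonites between 0 and 0.01 m and x of trilobite in the frame of tray_trilobites between -0.065 and 0.065 m and y of trilobite in the frame of tray_trilobites between -0.05 and 0.05 m and z of trilobite in the frame of tray_trilobites between 0 and 0.01 m); the robot touches nothing.
It fails at once if the jar or the dish is shifted more than 20 mm or tipped (distance of any of jar, dish from where it was at the start of the episode above 0.02 m or angle between any of jar, dish's own z axis and vertical above 0.3 rad).
It fails at once if a specimen is dropped or thrown (out of the fingers and faster than 0.8 m/s, a fall of about 33 mm) ((contact force between the fingers and long_bone below 0.1 N and distance between long_bone and the grasp point above 0.04 m and linear speed of long_bone above 0.8 m/s) or (contact force between the fingers and short_bone below 0.1 N and distance between short_bone and the grasp point above 0.04 m and linear speed of short_bone above 0.8 m/s) or (contact force between the fingers and large_ammonite below 0.1 N and distance between large_ammonite and the grasp point above 0.04 m and linear speed of large_ammonite above 0.8 m/s) or (contact force between the fingers and small_ammonite below 0.1 N and distance between small_ammonite and the grasp point above 0.04 m and linear speed of small_ammonite above 0.8 m/s) or (contact force between the fingers and trilobite below 0.1 N and distance between trilobite and the grasp point above 0.04 m and linear speed of trilobite above 0.8 m/s)).
It also fails if it takes over 122 s, if anything falls off the work surface, if the arm or the gripper's body presses on something with over 40 N, if the wrist force passes 120 N, or if a joint passes its speed limit or range.

## Working session

There is one attempt and no reset: what is moved stays moved. The work goes in short steps, each a Python script; the robot and the scene stay as the last script left them, time stands still between calls to the robot, and variables do not carry over. Pictures are saved under pics/ and viewed, at most 14 in all, crops included, and the job is handed in when it is done.

```bash
mkdir -p pics; ls; python3 - <<'E'
from bench import *
import cv2,numpy as np
for n in("top","scene"):
    d=get_image(n); np.savez(f"{n}0.npz",**d); cv2.imwrite(f"pics/{n}0.png",cv2.resize(d["frame"],(800,600),interpolation=cv2.INTER_CUBIC))
    print(n,d["camera_matrix"].tolist(),np.round(d["view"],4).tolist())
s=state();print(s["time"],s["ee_rot"],s["finger_gap"])
E
```

```text
pics
top [[490.5771463947787, 0.0, 254.49317031312978], [0.0, 490.5771463947787, 186.57588573504478], [0.0, 0.0, 1.0]] [[0.0141, -0.9997, 0.0179, 0.0049], [0.9946, 0.0159, 0.1029, -0.5045], [-0.1032, 0.0164, 0.9945, -1.2078], [0.0, 0.0, 0.0, 1.0]]
scene [[473.8210301603488, 0.0, 248.2096442807992], [0.0, 473.8210301603488, 183.88951875460492], [0.0, 0.0, 1.0]] [[-0.4835, 0.8753, -0.0057, 0.2397], [-0.7581, -0.4154, 0.5028, 0.3411], [0.4377, 0.2474, 0.8644, -1.4778], [0.0, 0.0, 0.0, 1.0]]
0.1 [-1.77438574e-04  1.56764316e-01  9.87635655e-01 -8.55119273e-04] 0.0880477982075379
```

View pics/top0.png

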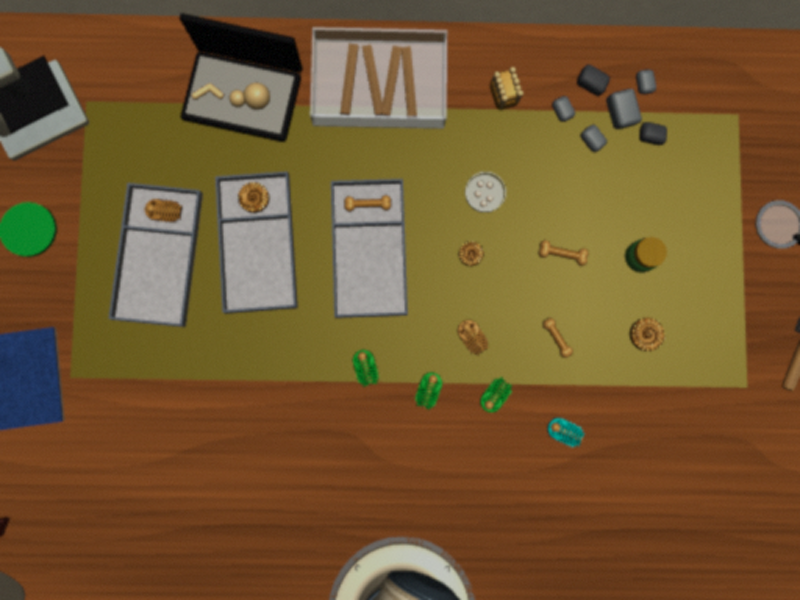

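View pics/scene0.png

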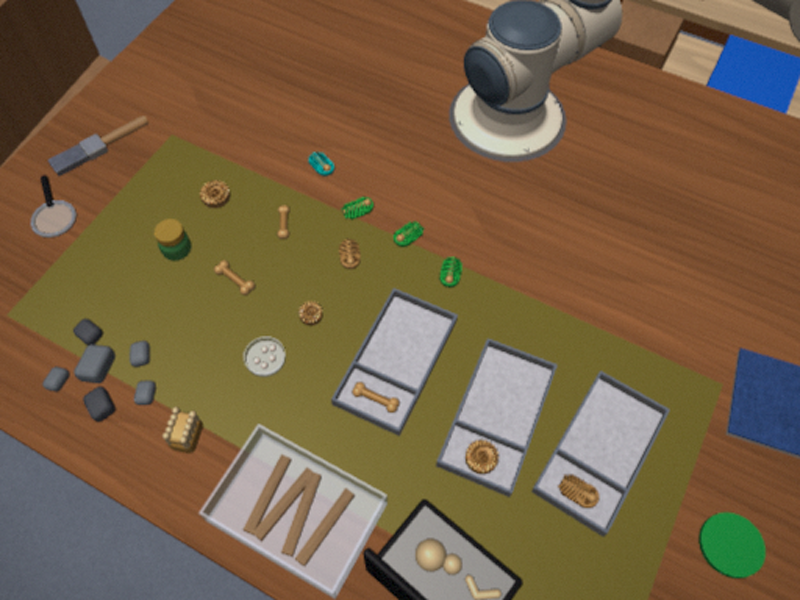

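The top view shows the loose fossils: small ammonite (471,253), long bone (563,252), trilobite (472,337), short bone (558,337) and large ammonite (647,334). The trays, left to right, are trilobites, ammonites and bones, each with its pocket at the far end. The trilobite candidates are the ochre one at (472,337), three green ones at (365,367), (429,390) and (496,395), and a turquoise one at (566,432). Only the ochre one fits. Next I measure and confirm in a crop.

```bash
cat > h.py <<'E'
import numpy as np,cv2
def load(n):
    return dict(np.load(n))
def p2w(d,uv,z):
    "pixels (N,2) -> world points on plane z"
    K=d["camera_matrix"];V=d["view"];R=V[:3,:3];c=-R.T@V[:3,3]
    uv=np.atleast_2d(np.asarray(uv,float));q=np.c_[uv,np.ones(len(uv))]@np.linalg.inv(K).T
    r=(q*[1,-1,-1])@R
    return c+r*((z-c[2])/r[:,2])[:,None]
def rect(P):
    (cx,cy),(w,h),a=cv2.minAreaRect((P[:,:2]*1000).astype(np.float32))
    if w<h: w,h,a=h,w,a+90
    a=(a+90)%180-90
    return cx/1000,cy/1000,w,h,a
def biggest(m,x0,y0,x1,y1):
    k=np.zeros_like(m);k[y0:y1,x0:x1]=m[y0:y1,x0:x1]
    cs,_=cv2.findContours(k,cv2.RETR_EXTERNAL,cv2.CHAIN_APPROX_NONE)
    return max(cs,key=cv2.contourArea)[:,0]
E
python3 - <<'E'
from h import *
d=load("top0.npz");f=d["frame"];hsv=cv2.cvtColor(f,cv2.COLOR_BGR2HSV)
for n,(u,v) in dict(sa=(471,253),lb=(563,252),tr=(472,337),sb=(558,337),la=(647,334),mat=(600,300),jar=(647,253),tray=(365,280),wall=(335,260)).items():
    print(n,hsv[int(v*.64),int(u*.64)])
H,S,V=cv2.split(hsv)
Sp=f[:,:,2].astype(int)-f[:,:,1]
m=((Sp>28)).astype(np.uint8)
vis=f.copy()
for n,(u,v),z in [("sa",(471,253),.008),("lb",(563,252),.009),("tr",(472,337),.008),("sb",(558,337),.009),("la",(647,334),.008)]:
    u,v=int(u*.64),int(v*.64);c=biggest(m,u-22,v-20,u+22,v+20)
    cv2.drawContours(vis,[c.reshape(-1,1,2)],-1,(255,0,0),1)
    P=p2w(d,c,z);print(n,np.round(rect(P),4),cv2.minEnclosingCircle((P[:,:2]*1000).astype(np.float32)))
mt=(S<90).astype(np.uint8)
for n,b in [("trayT",(68,112,131,212)),("trayA",(136,107,193,204)),("trayB",(208,110,264,207))]:
    c=biggest(mt,*b);P=p2w(d,c,.022);print(n,np.round(rect(P),4))
    cv2.drawContours(vis,[c.reshape(-1,1,2)],-1,(0,0,255),1)
cv2.imwrite("pics/m1.png",cv2.resize(np.hstack([vis[100:260,60:270]]),(788,600),interpolation=cv2.INTER_NEAREST))
cv2.imwrite("pics/m2.png",cv2.resize(vis[145:245,280:440],(800,500),interpolation=cv2.INTER_CUBIC))
E
```

```text
sa [ 15 166 112]
lb [ 18 158 168]
tr [ 18 171 128]
sb [ 18 161 170]
la [ 16 163 111]
mat [ 24 146 150]
jar [ 21 205 142]
tray [ 15  10 160]
wall [100   8 102]
sa [ 0.5716 -0.1064 36.472  36.0544  0.3343] ((572.5874633789062, -106.69244384765625), 19.40083885192871)
lb [ 0.5766 -0.26   78.7304 24.6322 79.0671] ((576.2159423828125, -259.9652099609375), 39.7812385559082)
tr [ 0.4356 -0.1095 57.4987 34.0579 34.1247] ((435.6307067871094, -109.60232543945312), 28.83053207397461)
sb [ 0.4361 -0.2492 67.8464 17.7406 32.3618] ((436.35693359375, -249.54949951171875), 33.92845916748047)
la [ 0.443  -0.3965 49.8482 49.7281 44.9713] ((444.23095703125, -396.8603210449219), 26.387426376342773)
trayT [  0.5602   0.4047 224.4934 122.9212  -4.9277]
trayA [  0.5837   0.2445 225.4471 120.4163   5.2274]
trayB [5.771000e-01 6.120000e-02 2.251333e+02 1.188061e+02 2.805400e+00]
```

View pics/m2.png

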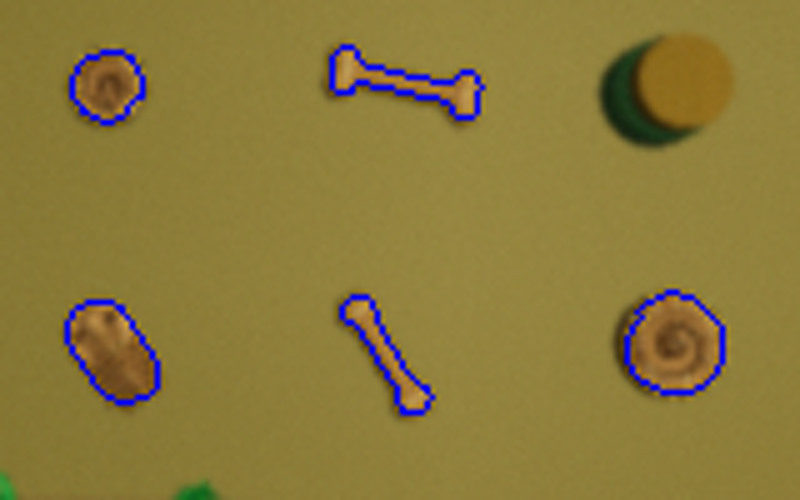

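View pics/m1.png

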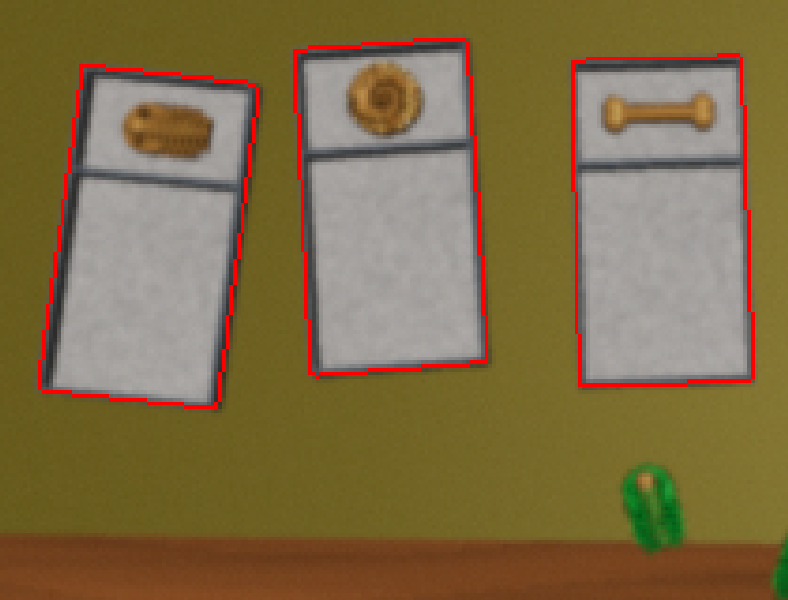

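Both crops confirm the picks: the ochre trilobite at crop (113,352), the small and large ammonites at (107,87) and (676,343), and the long and short bones at (405,83) and (386,355). The tray outlines fit.

Layout plan: the fingers open along each tray's x axis. The ammonites go side by side across the bay. The short bone goes in first and is nudged toward the end wall, then the long bone goes in. I start with the trilobite.

```bash
sed -i 's/.0612,2.0/.0612,2.85/' r.py; python3 - <<'E'
from r import *
place("T",0,0)
pick(.5725,-.1068,90)
place("A",.006,.029)
pick(.4435,-.397,90)
place("A",-.006,-.024)
movej([1.5,0.091,1.231,0,1.82,0])
import cv2
d=get_image("top");np.savez("top1.npz",**d);cv2.imwrite("pics/c1.png",cv2.resize(d["frame"][90:280,50:440],(800,390),interpolation=cv2.INTER_CUBIC))
print(state()["time"])
E
```

```text
carry gap 0.0358
t 10.5
gap 0.0387 F 30.0
carry gap 0.0392
t 19.6
gap 0.0534 F 30.0
carry gap 0.0535
t 29.7
32.125
```

View pics/c1.png

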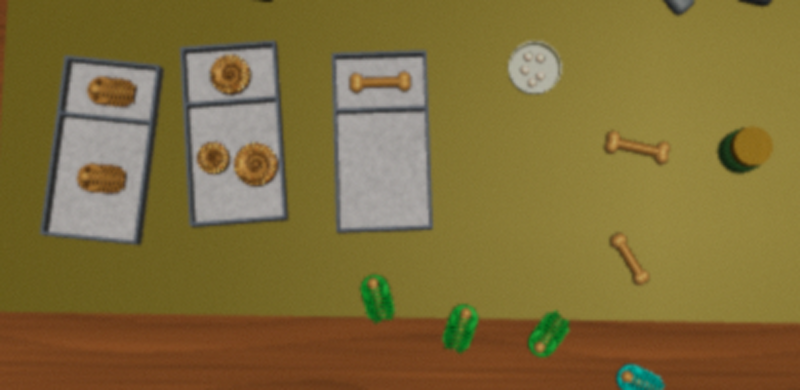

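The trilobite lies at crop (102,178) and the ammonites at (213,158) and (256,164), all in the right bays. The jar and dish have not moved. Now the short bone, with the nudge toward the near wall.

```bash
python3 - <<'E'
from r import *
pick(.4362,-.2493,32.3+90)
place("B",-.012,0)
close()
X,Y=bay("B",.018,0);move_l([X,Y,ZT],.1);move_l([X,Y,.0165],.08)
X,Y=bay("B",-.036,0);move_l([X,Y,.0165],.03);print("push F",np.round(state()["ft_force"],1))
X,Y=bay("B",-.025,0);move_l([X,Y,.0165],.05);move_l([X,Y,ZT],.12);gripper_open()
movej([1.5,0.091,1.231,0,1.82,0])
import cv2
d=get_image("top");np.savez("top2.npz",**d);cv2.imwrite("pics/c2.png",cv2.resize(d["frame"][105:225,60:280],(800,436),interpolation=cv2.INTER_CUBIC))
print(state()["time"])
E
```

```text
gap 0.0136 F 30.0
carry gap 0.0141
t 43.1
push F [-0.   1.   0.2]
53.1667
```

View pics/c2.png

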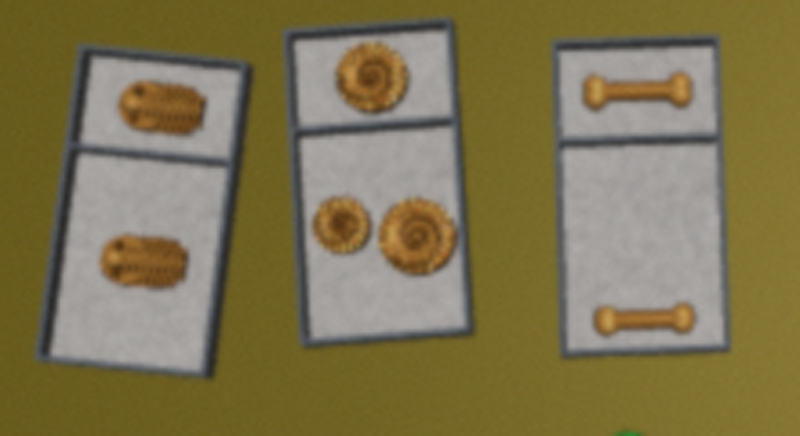

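The short bone lies flat at crop (645,320), about 19 mm inside the near wall. The ammonites at (342,224) and (418,236) have a gap between them. Now the long bone.

```bash
python3 - <<'E'
from r import *
pick(.5764,-.2600,78.7+90)
place("B",.012,0)
movej([1.5,0.091,1.231,0,1.82,0])
import cv2
from h import *
d=get_image("top");f=d["frame"];d0=load("top0.npz")
a=cv2.resize(f[105:225,60:280],(800,436),interpolation=cv2.INTER_CUBIC)
e=get_image("scene")["frame"];print(e.shape)
b=cv2.resize(e[170:350,200:440],(800,600),interpolation=cv2.INTER_CUBIC)
cv2.imwrite("pics/c3.png",a);cv2.imwrite("pics/c4.png",b)
# height of the fossil tops from depth
K=d["camera_matrix"];V=d["view"];Vi=np.linalg.inv(V)
def hgt(t,x,y,zt,r=.006):
    X,Y=bay(t,x,y);out=[]
    for dx,dy in((0,0),(r,0),(-r,0),(0,r),(0,-r)):
        c=V@[X+dx,Y+dy,zt,1];u=K@(c[:3]*[1,-1,-1]);u=(u[:2]/u[2]).round().astype(int);z=d["depth"][u[1],u[0]]
        q=np.linalg.inv(K)@[u[0],u[1],1]*z;out.append((Vi@np.r_[q*[1,-1,-1],1])[2]*1000)
    return np.round(out,1)
print("la",hgt("A",-.006,-.024,.025,.02),"sa",hgt("A",.006,.029,.023,.014),"tr",hgt("T",0,0,.021,.01))
dd=cv2.absdiff(f,d0["frame"]).max(2)
print("jar/dish diff",dd[150:178,398:430].max(),dd[108:138,296:326].max(),state()["time"])
E
```

```text
gap 0.0135 F 30.0
carry gap 0.0135
t 64.5
(384, 512, 3)
la [13.6 19.9 21.2 23.8 21.8] sa [21.1 25.5 24.5 23.1 18.8] tr [19.4 15.3 14.6 21.4 19.7]
jar/dish diff 9 6 67.3
```

View pics/c3.png

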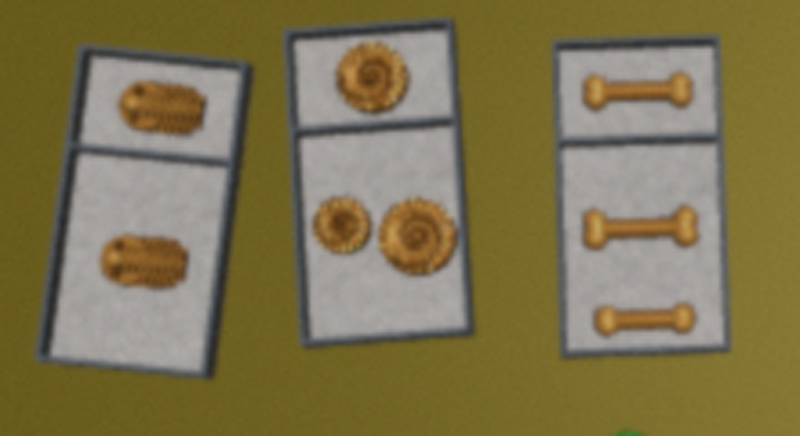

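View pics/c4.png

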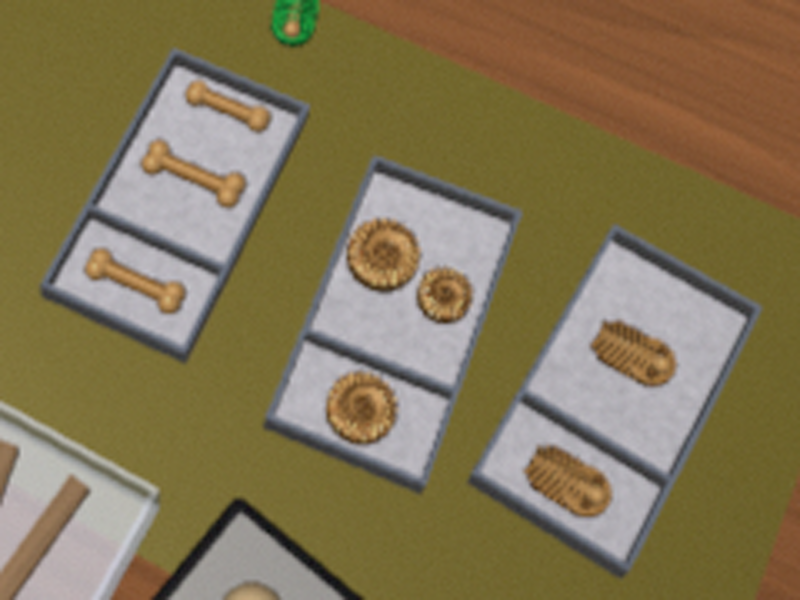

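All five lie flat and apart in their bays: bones at (640,228) and (645,320), ammonites at (342,224) and (418,236), trilobite at (144,262). The jar and dish pixels haven't changed since the start.

```bash
python3 -c "
from bench import *
print(job_done())"
```

```text
the job is handed in; nothing more can be done
None
```

All five fossils are sorted, lying flat and apart in the bays of their matching trays by the final pictures; the jar and dish are where they stood, and the job was handed in at about 67 s of the 122 s allowed, with no verdict returned.

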